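Lock a microplate on the bench shaker and start it

ROBOT

A 6-joint arm with a two-finger parallel gripper is mounted at the origin on a cart in front of the work surface, level with it; the furniture and walls round the work are solid. World frame = base frame: x ahead of the robot, y to its left, z up, the work surface at z = 0. Lengths are in m, angles in rad, forces in N, time in s.
With the tool pointing down it reaches from about 0.25 to 0.725 m from the base axis. Payload 4 kg.
Tool frame: the origin (TCP) lies between the finger pads; the fingertips stand 8 mm ahead of it and the grasp point (between the pads) lies 11 mm behind it; z points along the fingers, y is the line along which they close (so a half turn about z gives the same grasp; the last joint's range is limited). The gripper opens to 85 mm and grips with 20 to 120 N. Pads are 22 mm wide; open, the fingers measure 114 mm over their backs; the gripper's body (76 mm by 85 mm) begins 54 mm behind the grasp point. The pads swing forward as they close: fully open they stand 13 mm farther back than shut.
Start: joints at [1.162, 0.241, 0.005, 1.335, 0, 1.571], TCP at [0.199, 0.459, 0.239] pointing down, gripper open.
Joint ranges: [-2.72, 2.72], [-1.05, 1.87], [-1.09, 1.28], [-1.99, 2.15], [-1.42, 1.44], [-3.14, 3.14]. Speed limits (rad/s): [2.79, 2.79, 3.14, 3.14, 3.14, 3.14].

INTERFACE

Orientations are given as a unit quaternion [w, x, y, z].
In Python, from cell import r, eyes gives the robot as it stands.
- The arm moves only by the tool carry_out, never from a script. Its argument "commands" is a list of rows, each an object of numbers: "tx", "ty", "tz": the shift along the tool's x, y, z in m; "ax", "ay", "az": the turn, a rotation vector about the tool's x, y, z in degrees. A call has 1 to 20 rows; each row is the pose to reach, as a shift and turn from the pose commanded when the call began, along the tool's axes at that moment; what a row does not reach only later rows make up. A row lasts 1/12 s, in which the tool goes at most 41.7 mm and 7.16 degrees, less where a joint would pass 70% of its speed; a pose out of reach is approached as far as the arm can. A call with a gripper value outside its range is refused whole. "hand" is the finger opening in m, from 0 to 0.0854, set as the call begins (left out, the last holds). The fingers move at their own pace and stop on an object; "newtons" is the grip in N (left out, the last holds). Time passes only in rows, so rows that repeat a pose let the fingers close. It gives the time, the measured TCP pose, the force, the opening and the grip force at its end, in the units of the state.
- r.get_obs(): the state, without advancing time (a new reading comes with each control period).
- eyes.get_image(name): name is "side" or "top" or "wrist"; returns a dict with "pixels" (400x640x3 uint8, red, green, blue), "z_map" (400x640 float32, m along the optical axis (not along the pixel's ray), 0 where there is no reading), "camera_matrix" (3x3 intrinsics, pixels), "T" (4x4, takes a point from camera to world coordinates); the wrist camera has in their place "hand_eye" (4x4, takes a point from camera to tool coordinates, whose origin is the TCP and whose axes are the flange's). Camera axes: x right, y down, z forward; pixel columns grow to the right and rows downward; lengths in m; the calibration is good to about 2 mm. A picture is of the moment at which its call begins: read the wrist's pose just before it.
- r.job_done(): hands the job in; it is judged then, once.
Trained networks look in a picture, given as the dict that the camera call returned (one of the last four; its "shot" number tells which), for a name from the list of things; names that differ only in an ending like _2 or _b are one class to them, and where a whole thing is asked for, a point or a joint stands for the part that bears it (a point fixed in the world has none). Each returns a list of dicts, best first, with "conf" (0 to 1); they miss things now and then, are a little off and sometimes report something else, mostly with a low value. They report only what shows in the picture. A call takes as long as a camera call.
- eyes.silhouettes(label, picture): "mask" (400x640 bool, what is visible of it) and "box" ([centre column, centre row, width, height] in pixels, round what is visible of it).
The state is a dict: "time": time; "joint_pos": joint angles; "joint_vel": joint speeds; "joint_efforts": joint torques, N m; "position": TCP position; "tcp_rot": TCP orientation; "contact_force": force on the tool from outside, world axes, zero at the start; "ft_torque": the same for the moment, N m; "finger_gap": finger opening in m; "finger_force": force on a finger pad.
Only numpy, scipy, OpenCV 4.12 (cv2) and the standard library are available. Lean on these libraries where they do the work, as an engineer would, in place of code of your own. Each camera call takes 0.05 s, during which the arm holds its last target. There are 200 camera calls.

TASK

A microplate has been left part-way in its nest on the bench shaker. With the fingertips, push the plate back until it is fully home against the rear stops, then slide the red clamp lever backwards past its first click to the second stop so that the plate is locked, and then press the green start key. Only push: the plate must stay flat on the shaker and never be lifted, the red stop key is not to be pressed, and the other things on the bench stay where they are.

Things in the scene. Friction and masses are not known exactly. Their poses are not given: they have to be found in the camera images.
- shaker: Bench shaker, light grey, dark sloping front panel, aluminium platform on top; 205 (x) x 230 (y) mm, fixed. Origin: centre of its underside on the bench; x from front to back, y to its left, z up. Shaker coordinates below are mm in this frame. Dark mat: x -46 to 87, y -49 to 86, top z 76. Platform round it: x -48 to 98, y -110 to 110, z 74. Panel: x -105 to -48, z 50 to 62; a dial on it (y -78, top z 67) is not needed.
- plate: Pink 96-well microplate, 85 (x) x 128 (y) x 14 mm, solid straight sides, 36 to 72 g; lies flat and loose on the mat, 13 to 38 mm short of the rear stops, long side across the shaker, square to it within 0.02 rad. Origin: centre of its underside; x towards the back of the shaker. With the clamp open it has about 5 mm of play sideways. It slides easily (under 1 N).
- plate_front (a point): Middle of the plate's front long side (towards the front panel), at half its height: plate x -43, z 7 mm.
- nest_home (a point): Where the plate's origin lies when the plate is fully home: shaker x 41.8, y 20, z 76 mm; axes as the shaker's. The nest is open to the front; it has two rear stops (front faces at shaker x 84.5), a left rail (inner face y 84), both 10 mm high, and the clamp pad on the right.
- clamp_lever (a joint): Two-stage clamp lever, in rad: 0 = open, leaning 0.6 rad to the front; 0.6 = first detent, upright (plate still loose); 1.2 = second stop, leaning 0.6 rad to the back (plate locked). Grows as its top is pushed to the back (+x of the shaker). Each click takes 4 to 8 N at the grip to leave; past half-way (0.3, 0.9) it snaps into the next and stays there. Hard stop 1.23. Starts near 0.
- lever_pivot (a point): Pivot of the lever, right of the nest: shaker x 20, y -86, z 84 mm; the lever swings in the plane y = -86. On its right (y -100 to -97) stands a notched steel quadrant, top at z 122 mm, with one white, one yellow and two green dots at its three notches. The plate's edge is 42 mm to the left of the lever (plate top z 90 mm).
- lever_grip (a point): Middle of the lever's red grip, 64 mm from the pivot. The grip is a round knob up to 17 mm thick (11 at its lower end) from 42 to 80 mm from the pivot along the lever; below it is a flat steel stem, 9 x 4 mm.
- clamp_pad: Black rubber pad, 74 x 7 x 10 mm, along the right side of the nest; the lever tilts it in against the plate's right side (a sprung push of some 5 N at the second stop, none at the first detent). Not to be handled. Its origin lies at shaker x 20, y -54, z 57 mm, below the platform.
- key_start (a joint): Green start key on the front panel, a sprung push key. Value in m, 0 = up, 0.0035 = fully down; about 3 N to push it fully down.
- key_start_top (a point): Middle of the top face of the green key (15 x 15 mm, standing 7 mm proud of the panel; panel and key face lean 0.17 rad to the front), shaker x about -78, y 18, z 63 mm.
- key_stop (a joint): Red stop key beside it, the same kind, to be left alone. Value in m, 0 = up, 0.0035 = down.
- key_stop_top (a point): Middle of the top face of the red key, 48 mm to the right of the green one.
- bottle_medium: Bystander: clear screw-cap bottle with blue cap, 46 mm thick, 90 mm tall, to the right of the shaker. Origin: centre of its underside.
- bottle_brown: Bystander: amber screw-cap bottle with black cap, 50 mm thick, 108 mm tall, to the right of the shaker. Origin: centre of its underside.
- beaker: Bystander: small glass beaker, 48 mm wide, 60 mm tall, to the right of the shaker. Origin: centre of its underside.
- pipette: Bystander: pipette lying on its side, 251 mm long, 28 mm high, front right. Origin: centre of its underside.
- marker: Bystander: black felt marker, 138 mm long, 13 mm thick, lying to the left of the shaker. Origin: centre of its underside. Beyond it stands the large fixed centrifuge, 260 mm tall, its front near x = 0.46 m and its right side near y = 0.13 m (world): swing the arm round in front of it.
- petri: Bystander: flat round covered petri dish, 90 mm across, 16 mm high, behind the shaker. Origin: centre of its underside.
- timer: Bystander: small white bench timer standing on edge, 22 x 66 x 58 mm, behind the shaker. Origin: centre of its underside.
- the_mouse: Bystander: black computer mouse, 108 x 60 x 39 mm, behind and left of the shaker. Origin: centre of its underside.

How it is judged:
On the way, in this order (a step that is already met when the one before it is completed fails the run):
1. the plate is fully home against the rear stops, flat and square (x of plate in the frame of nest_home between -0.0025 and 0.0025 m and angle between the x axis of plate and the x axis of shaker, either way round below 0.03 rad and z of plate in the frame of nest_home between -0.003 and 0.003 m), for 0.2 s.
2. the lever stands at its second stop and the pad clamps the plate, which is still home (all of step 1 and value of joint clamp_lever above 1.12 rad and contact force between clamp_pad and plate above 1 N and y of plate in the frame of nest_home between -0.002 and 0.002 m), for 0.3 s.
3. the green start key is pressed (value of joint key_start above 0.0022 m), for 0.05 s.
At the end, for the whole second after the job is handed in: The plate lies flat and at rest in the nest, within 2.5 mm of fully home against the rear stops and within 2 mm of the left rail, square to within 0.03 rad; the clamp lever stands at the second stop (above 1.12 rad) with the pad pressing on the plate (over 1 N); both keys are up again (all of step 2 and value of joint each of key_start, key_stop below 0.0012 m and linear speed of plate below 0.02 m/s); the robot touches nothing.
It fails at once if the plate is lifted or tipped (z of plate in the frame of nest_home above 0.006 m or angle between plate's own z axis and vertical above 0.12 rad).
It fails at once if the start key is pressed before the plate is locked (value of joint key_start above 0.0015 m and value of joint clamp_lever below 1.1 rad).
It fails at once if the red stop key is pressed (value of joint key_stop above 0.0015 m).
It fails at once if a bystander is shifted by more than 15 mm or tipped (distance of any of bottle_medium, bottle_brown, beaker, pipette, marker, the_mouse, petri, timer from where it was at the start of the episode above 0.015 m or angle between any of bottle_medium, bottle_brown, beaker, pipette, marker, the_mouse, petri, timer's own z axis and vertical above 0.3 rad).
It also fails if it takes over 48 s, if anything falls off the work surface, if the arm or the gripper's body presses on something with over 40 N, if the wrist force passes 120 N, or if a joint passes its speed limit or range.

## Working session

There is one attempt and no reset: what is moved stays moved. The work goes in short steps, Python scripts to look and compute and a tool call to move; the robot and the scene stay as the last step left them, time stands still between calls to the robot, and variables do not carry over. Pictures are saved under pics/ and viewed, at most 10 in all, crops included, and the job is handed in when it is done.

Besides the shell and the picture viewer there is one more tool, called in YAML: its name, and indented under it one key for each argument. carry_out: Moves the arm, as the interface text tells. Its arguments: {"type":"object","properties":{"commands":{"type":"array","items":{"type":"object","properties":{"tx":{"type":"number"},"ty":{"type":"number"},"tz":{"type":"number"},"ax":{"type":"number"},"ay":{"type":"number"},"az":{"type":"number"}}}},"hand":{"type":"number"},"newtons":{"type":"number"}},"required":["commands"]}

```bash
mkdir -p pics; cat > h.py <<'E'
import numpy as np, cv2
from cell import r, eyes
from scipy.spatial.transform import Rotation as R
def rot(): 
    q=r.get_obs()["tcp_rot"]; return R.from_quat([q[1],q[2],q[3],q[0]])
def T_of(im, obs=None):
    if "T" in im: return np.array(im["T"])
    T=np.eye(4); o=obs; q=o["tcp_rot"]; T[:3,:3]=R.from_quat([q[1],q[2],q[3],q[0]]).as_matrix(); T[:3,3]=o["position"]
    return T@np.array(im["hand_eye"])
def cloud(im,obs=None):
    K=np.array(im["camera_matrix"]); z=im["z_map"]; v,u=np.mgrid[:400,:640]
    P=np.stack([(u-K[0,2])/K[0,0]*z,(v-K[1,2])/K[1,1]*z,z],-1)
    T=T_of(im,obs); return P@T[:3,:3].T+T[:3,3]
def save(im,name): cv2.imwrite("pics/"+name,cv2.cvtColor(np.asarray(im["pixels"]),cv2.COLOR_RGB2BGR))
E
python3 - <<'E'
from h import *
np.set_printoptions(precision=4,suppress=True)
o=r.get_obs(); print(o)
for n in("top","side"):
    im=eyes.get_image(n); save(im,n+"1.png"); C=cloud(im); print(n,im["T"])
    for l in("shaker","plate","clamp_lever","key_start","key_stop"):
        for d in eyes.silhouettes(l,im)[:2]:
            m=d["mask"]&(im["z_map"]>0); print(l,round(d["conf"],2),np.round(d["box"]),m.sum(),np.median(C[m],0) if m.any() else "", C[m].min(0) if m.any() else "",C[m].max(0) if m.any() else "")
E
```

```text
{'time': 0.0, 'joint_pos': array([1.162 , 0.2414, 0.0037, 1.3352, 0.    , 1.5708]), 'joint_vel': array([0.0008, 0.0018, 0.0013, 0.    , 0.0022, 0.0009]), 'joint_efforts': array([  0.0011, -37.2317,  25.2408,   0.0169,   0.0001,  -0.    ]), 'position': array([0.1985, 0.4582, 0.2384]), 'tcp_rot': array([-0.0002,  0.203 ,  0.9792, -0.001 ]), 'contact_force': array([-0.123 ,  0.1202,  0.0048]), 'ft_torque': array([-0.0322,  0.0001,  0.0659]), 'finger_force': 0.0, 'finger_gap': 0.08526497423393048}
top [[ 0.025  -0.9908  0.1333  0.4122]
 [-0.9996 -0.0232  0.015  -0.1572]
 [-0.0118 -0.1336 -0.991   1.4892]
 [ 0.      0.      0.      1.    ]]
shaker 0.59 [311. 210.  88.  78.] 4421 [ 0.5375 -0.1014  0.0734] [ 0.455  -0.2086 -0.0061] [0.6769 0.033  0.1541]
plate 0.56 [308. 205.  47.  29.] 1305 [ 0.5694 -0.0739  0.09  ] [ 0.5285 -0.1358  0.0715] [ 0.6133 -0.0092  0.102 ]
clamp_lever 0.43 [341. 208.   6.  17.] 50 [ 0.546  -0.175   0.1452] [ 0.533  -0.1805  0.0943] [ 0.5853 -0.167   0.1541]
side [[-0.9822  0.1511 -0.1114  0.7614]
 [ 0.187   0.7376 -0.6488  0.6657]
 [-0.0159 -0.6581 -0.7527  1.0225]
 [ 0.      0.      0.      1.    ]]
shaker 0.82 [352. 220.  91.  89.] 4026 [ 0.5676 -0.1071  0.0741] [ 0.4374 -0.3056 -0.0053] [0.6776 0.1304 0.2503]
shaker 0.22 [350. 228.  37.  46.] 1402 [ 0.57   -0.0634  0.0891] [ 0.5251 -0.1332  0.0749] [ 0.6101 -0.007   0.0961]
plate 0.61 [350. 226.  41.  43.] 1468 [ 0.5708 -0.064   0.089 ] [ 0.5247 -0.1495  0.0704] [ 0.6116 -0.002   0.0961]
clamp_lever 0.59 [342. 185.  24.  24.] 138 [ 0.5535 -0.1717  0.1257] [ 0.5117 -0.2969 -0.0024] [ 0.5872 -0.1637  0.1525]
key_start 0.48 [343. 186.  22.  23.] 113 [ 0.5513 -0.171   0.1284] [ 0.5117 -0.2969 -0.0024] [ 0.5826 -0.1637  0.1525]
key_stop 0.62 [338. 205.  28.   6.] 93 [ 0.582  -0.1405  0.0867] [ 0.5441 -0.1473  0.0805] [ 0.6153 -0.1355  0.0921]
```

```bash
python3 - <<'E'
from h import *
np.set_printoptions(precision=4,suppress=True)
S=cv2.imread("pics/top1.png")[130:290,220:420]; cv2.imwrite("pics/c1.png",cv2.resize(S,None,fx=4,fy=4)[:600,:800])
im=eyes.get_image("top"); C=cloud(im)
d=eyes.silhouettes("plate",im)[0]; m=d["mask"]&(im["z_map"]>0)&(abs(C[...,2]-.09)<.006); print("plate",cv2.minAreaRect(C[m][:,:2].astype(np.float32)))
m=(C[...,2]>.042)&(C[...,2]<.096)&(abs(C[...,0]-.56)<.16)&(abs(C[...,1]+.09)<.15)
mm=cv2.morphologyEx(m.astype(np.uint8),cv2.MORPH_OPEN,np.ones((5,5)))>0
n,lab,st,_=cv2.connectedComponentsWithStats(mm.astype(np.uint8)); k=1+st[1:,4].argmax(); mm=lab==k
print("shaker",cv2.minAreaRect(C[mm][:,:2].astype(np.float32)),C[mm].min(0),C[mm].max(0))
E
```

```text
plate ((0.569817066192627, -0.074887715280056), (0.12700264155864716, 0.08208294212818146), 88.94703674316406)
shaker ((0.5591782927513123, -0.0887037143111229), (0.2301020324230194, 0.2036357969045639), 89.2177505493164) [ 0.4563 -0.2042  0.0434] [0.6615 0.0264 0.096 ]
```

View pics/c1.png

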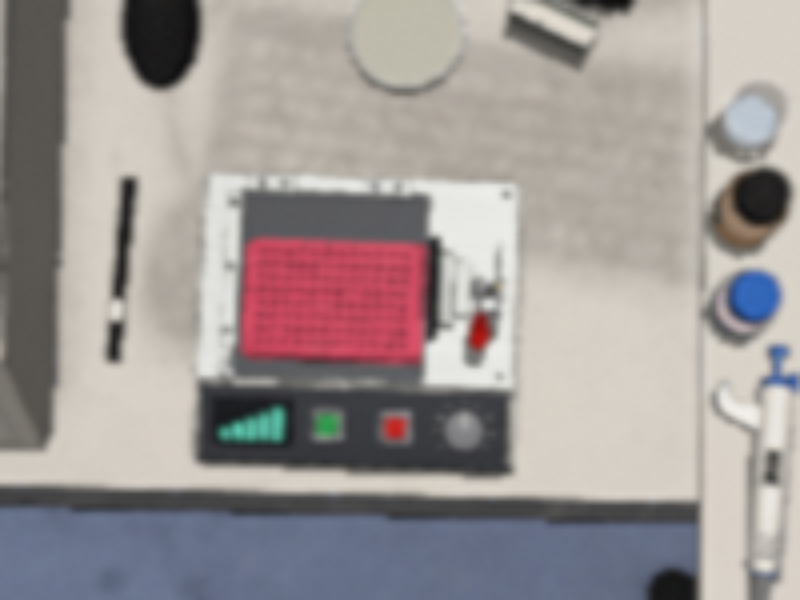

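The crop shows the shaker with the pink plate at (333,300), the red lever knob at (480,330) leaning forward, and the green key at (327,425). The red key is at (395,428). There's about 31 mm of mat left behind the plate. I'll move in to get a closer wrist view.

carry_out:
  commands:
    - {"tx": -0.452,"ty": -0.385,"tz": -0.012,"az": -22.6}
    - {"tx": -0.452,"ty": -0.385,"tz": -0.012,"az": -22.6}
    - {"tx": -0.452,"ty": -0.385,"tz": -0.012,"az": -22.6}
    - {"tx": -0.452,"ty": -0.385,"tz": -0.012,"az": -22.6}
    - {"tx": -0.452,"ty": -0.385,"tz": -0.012,"az": -22.6}
    - {"tx": -0.452,"ty": -0.385,"tz": -0.012,"az": -22.6}
    - {"tx": -0.452,"ty": -0.385,"tz": -0.012,"az": -22.6}
    - {"tx": -0.452,"ty": -0.385,"tz": -0.012,"az": -22.6}
    - {"tx": -0.452,"ty": -0.385,"tz": -0.012,"az": -22.6}
    - {"tx": -0.452,"ty": -0.385,"tz": -0.012,"az": -22.6}
    - {"tx": -0.452,"ty": -0.385,"tz": -0.012,"az": -22.6}
    - {"tx": -0.452,"ty": -0.385,"tz": -0.012,"az": -22.6}
    - {"tx": -0.452,"ty": -0.385,"tz": -0.012,"az": -22.6}
    - {"tx": -0.452,"ty": -0.385,"tz": -0.012,"az": -22.6}
    - {"tx": -0.452,"ty": -0.385,"tz": -0.012,"az": -22.6}
    - {"tx": -0.452,"ty": -0.385,"tz": -0.012,"az": -22.6}
    - {"tx": -0.452,"ty": -0.385,"tz": -0.012,"az": -22.6}
    - {"tx": -0.452,"ty": -0.385,"tz": -0.012,"az": -22.6}
    - {"tx": -0.452,"ty": -0.385,"tz": -0.012,"az": -22.6}
    - {"tx": -0.452,"ty": -0.385,"tz": -0.012,"az": -22.6}
  hand: 0
  newtons: 20

```text
invalid input
```

carry_out:
  commands:
    - {"tx": -0.452,"ty": -0.385,"tz": -0.012,"ax": 0,"ay": 0,"az": -22.6}
    - {"tx": -0.452,"ty": -0.385,"tz": -0.012,"ax": 0,"ay": 0,"az": -22.6}
    - {"tx": -0.452,"ty": -0.385,"tz": -0.012,"ax": 0,"ay": 0,"az": -22.6}
    - {"tx": -0.452,"ty": -0.385,"tz": -0.012,"ax": 0,"ay": 0,"az": -22.6}
    - {"tx": -0.452,"ty": -0.385,"tz": -0.012,"ax": 0,"ay": 0,"az": -22.6}
    - {"tx": -0.452,"ty": -0.385,"tz": -0.012,"ax": 0,"ay": 0,"az": -22.6}
    - {"tx": -0.452,"ty": -0.385,"tz": -0.012,"ax": 0,"ay": 0,"az": -22.6}
    - {"tx": -0.452,"ty": -0.385,"tz": -0.012,"ax": 0,"ay": 0,"az": -22.6}
    - {"tx": -0.452,"ty": -0.385,"tz": -0.012,"ax": 0,"ay": 0,"az": -22.6}
    - {"tx": -0.452,"ty": -0.385,"tz": -0.012,"ax": 0,"ay": 0,"az": -22.6}
    - {"tx": -0.452,"ty": -0.385,"tz": -0.012,"ax": 0,"ay": 0,"az": -22.6}
    - {"tx": -0.452,"ty": -0.385,"tz": -0.012,"ax": 0,"ay": 0,"az": -22.6}
    - {"tx": -0.452,"ty": -0.385,"tz": -0.012,"ax": 0,"ay": 0,"az": -22.6}
    - {"tx": -0.452,"ty": -0.385,"tz": -0.012,"ax": 0,"ay": 0,"az": -22.6}
    - {"tx": -0.452,"ty": -0.385,"tz": -0.012,"ax": 0,"ay": 0,"az": -22.6}
    - {"tx": -0.452,"ty": -0.385,"tz": -0.012,"ax": 0,"ay": 0,"az": -22.6}
    - {"tx": -0.452,"ty": -0.385,"tz": -0.012,"ax": 0,"ay": 0,"az": -22.6}
    - {"tx": -0.452,"ty": -0.385,"tz": -0.012,"ax": 0,"ay": 0,"az": -22.6}
  hand: 0

```text
time: 2.2
position: [0.4599, -0.0737, 0.2511]
tcp_rot: [-0.0, 0.007, 1.0, 0.0]
contact_force: [-0.2, -0.3, -0.1]
finger_gap: -0.0002
finger_force: 0.0
```

```bash
python3 - <<'E'
from h import *
np.set_printoptions(precision=4,suppress=True)
o=r.get_obs(); im=eyes.get_image("wrist"); save(im,"w1.png"); C=cloud(im,o); np.savez("w1.npz",C=C); print(o["position"],im["hand_eye"])
for l in("plate","clamp_lever","key_start","key_stop","shaker"):
    for d in eyes.silhouettes(l,im)[:2]:
        m=d["mask"]&(im["z_map"]>0); print(l,round(d["conf"],2),np.round(d["box"]),m.sum())
        if m.any():
            print(np.median(C[m],0),C[m].min(0),C[m].max(0))
            if l=="plate": m&=abs(C[...,2]-.09)<.006; print(cv2.minAreaRect(C[m][:,:2].astype(np.float32)))
E
```

```text
[ 0.4599 -0.0737  0.2511] [[-0.0002 -0.9645 -0.2642  0.0665]
 [ 1.     -0.     -0.0009  0.0008]
 [ 0.0009 -0.2642  0.9645 -0.1339]
 [ 0.      0.      0.      1.    ]]
plate 0.96 [318. 270. 125.  41.] 2163
[ 0.5418 -0.0377  0.089 ] [ 0.4477 -0.1353  0.0755] [ 0.5713 -0.0084  0.2897]
((0.5497674345970154, -0.0719975158572197), (0.12195456027984619, 0.040230643004179), 88.61285400390625)
clamp_lever 0.8 [193. 295.  24.  18.] 263
[ 0.5352 -0.1726  0.1462] [ 0.4476 -0.2485 -0.001 ] [ 0.6328 -0.107   0.2983]
key_start 0.66 [321. 201.  17.  18.] 230
[ 0.4833 -0.0698  0.0619] [ 0.4764 -0.077   0.0542] [ 0.4914 -0.0627  0.0643]
key_stop 0.55 [ 55. 340. 101.  91.] 4059
[ 0.6356 -0.3572  0.0698] [ 0.4469 -0.507  -0.0017] [ 0.7346 -0.1296  0.3287]
key_stop 0.54 [268. 202.  17.  16.] 221
[ 0.4829 -0.117   0.0621] [ 0.4759 -0.1243  0.0573] [ 0.4917 -0.1099  0.0648]
shaker 0.72 [295. 256. 224. 187.] 21566
[ 0.4995 -0.0976  0.0583] [ 0.449  -0.2298 -0.0017] [0.6938 0.0399 0.3065]
```

View pics/w1.png

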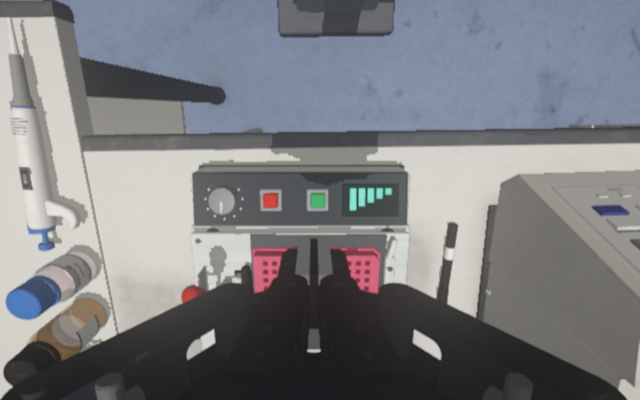

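The wrist view shows the green key at (318,201) and the red key at (270,201). The plate front edge is near row 248, and the pushed face is clear. I'll descend in front of the plate.

carry_out:
  commands:
    - {"tx": -0.04,"ty": 0,"tz": 0.03}
    - {"tx": -0.04,"ty": 0,"tz": 0.07}
    - {"tx": -0.04,"ty": 0,"tz": 0.11}
    - {"tx": -0.04,"ty": 0,"tz": 0.14}
    - {"tx": -0.04,"ty": 0,"tz": 0.155}
    - {"tx": -0.04,"ty": 0,"tz": 0.162}
    - {"tx": -0.04,"ty": 0,"tz": 0.162}
    - {"tx": -0.04,"ty": 0,"tz": 0.162}

```text
invalid input
```

```bash
python3 - <<'E'
from h import *
o=r.get_obs(); print(o["position"],o["contact_force"])
im=eyes.get_image("side"); C=cloud(im)
S=np.asarray(im["pixels"])[130:290,260:460,::-1]; cv2.imwrite("pics/s2.png",cv2.resize(S,None,fx=3.75,fy=3.75))
E
```

```text
[ 0.46027498 -0.07322186  0.25155301] [-0.1444664 -0.5828092  0.2156638]
```

View pics/s2.png

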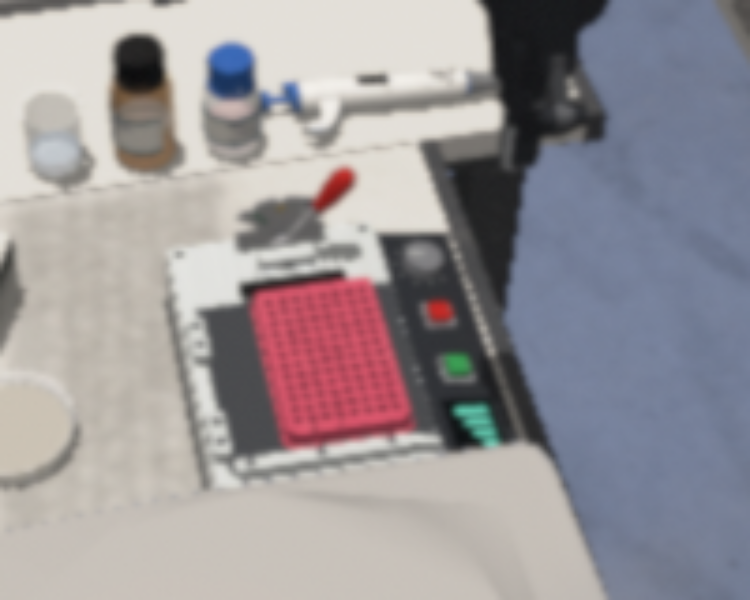

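The rows need all six keys, so that call was refused and the arm stayed above. The side view agrees: the plate is at (335,355), short of the stops, and the lever knob at (340,185) is leaning forward.

carry_out:
  commands:
    - {"tx": -0.04,"ty": 0,"tz": 0.03,"ax": 0,"ay": 0,"az": 0}
    - {"tx": -0.04,"ty": 0,"tz": 0.07,"ax": 0,"ay": 0,"az": 0}
    - {"tx": -0.04,"ty": 0,"tz": 0.11,"ax": 0,"ay": 0,"az": 0}
    - {"tx": -0.04,"ty": 0,"tz": 0.14,"ax": 0,"ay": 0,"az": 0}
    - {"tx": -0.04,"ty": 0,"tz": 0.155,"ax": 0,"ay": 0,"az": 0}
    - {"tx": -0.04,"ty": 0,"tz": 0.162,"ax": 0,"ay": 0,"az": 0}
    - {"tx": -0.04,"ty": 0,"tz": 0.162,"ax": 0,"ay": 0,"az": 0}
    - {"tx": -0.04,"ty": 0,"tz": 0.162,"ax": 0,"ay": 0,"az": 0}

```text
time: 3.22
position: [0.5011, -0.0746, 0.0901]
tcp_rot: [0.001, 0.007, 1.0, -0.0]
contact_force: [-0.0, 0.7, 0.7]
finger_gap: -0.0002
finger_force: 0.0
```

```bash
python3 - <<'E'
from h import *
o=r.get_obs(); print(o["position"],o["contact_force"])
im=eyes.get_image("side"); C=cloud(im)
S=np.asarray(im["pixels"])[170:260,310:430,::-1]; cv2.imwrite("pics/s3.png",cv2.resize(S,None,fx=6,fy=6))
E
```

```text
[ 0.50112323 -0.07461364  0.09009883] [-0.009048    0.73427043  0.74666391]
```

View pics/s3.png

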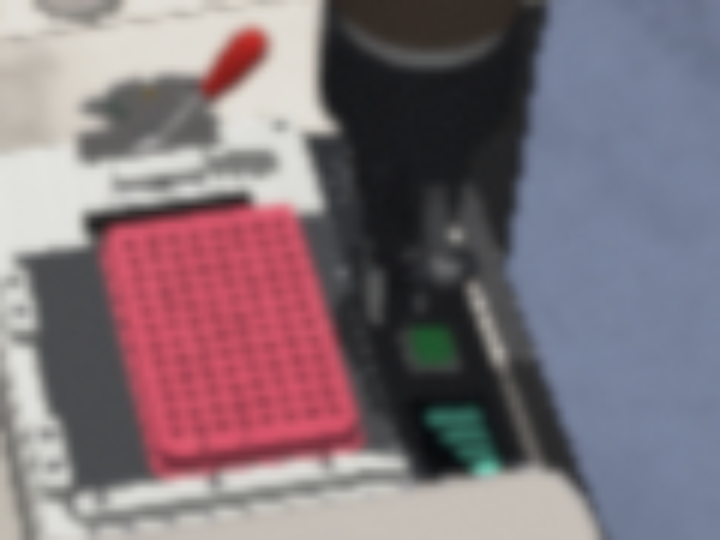

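The fingertips, near (370,290), stand just in front of the plate with clearance. The force reading shows no contact. Now I'll push.

carry_out:
  commands:
    - {"tx": -0.008,"ty": 0,"tz": 0,"ax": 0,"ay": 0,"az": 0}
    - {"tx": -0.014,"ty": 0,"tz": 0,"ax": 0,"ay": 0,"az": 0}
    - {"tx": -0.018,"ty": 0,"tz": 0,"ax": 0,"ay": 0,"az": 0}
    - {"tx": -0.021,"ty": 0,"tz": 0,"ax": 0,"ay": 0,"az": 0}
    - {"tx": -0.024,"ty": 0,"tz": 0,"ax": 0,"ay": 0,"az": 0}
    - {"tx": -0.027,"ty": 0,"tz": 0,"ax": 0,"ay": 0,"az": 0}
    - {"tx": -0.03,"ty": 0,"tz": 0,"ax": 0,"ay": 0,"az": 0}
    - {"tx": -0.033,"ty": 0,"tz": 0,"ax": 0,"ay": 0,"az": 0}
    - {"tx": -0.036,"ty": 0,"tz": 0,"ax": 0,"ay": 0,"az": 0}
    - {"tx": -0.039,"ty": 0,"tz": 0,"ax": 0,"ay": 0,"az": 0}
    - {"tx": -0.041,"ty": 0,"tz": 0,"ax": 0,"ay": 0,"az": 0}
    - {"tx": -0.043,"ty": 0,"tz": 0,"ax": 0,"ay": 0,"az": 0}
    - {"tx": -0.043,"ty": 0,"tz": 0,"ax": 0,"ay": 0,"az": 0}

```text
time: 4.35
position: [0.544, -0.0754, 0.0893]
tcp_rot: [0.0, 0.007, 1.0, -0.0]
contact_force: [0.5, 1.2, -0.8]
finger_gap: -0.0001
finger_force: 0.0
```

```bash
cat >> h.py <<'E'
def plate():
    o=r.get_obs(); print(o["position"],o["contact_force"])
    im=eyes.get_image("side"); C=cloud(im); d=eyes.silhouettes("plate",im)[0]
    m=d["mask"]&(abs(C[...,2]-.09)<.006); print(d["conf"],cv2.minAreaRect(C[m][:,:2].astype(np.float32)),np.median(C[m],0)); return im
E
python3 -c "
from h import *
im=plate(); S=np.asarray(im['pixels'])[170:260,310:430,::-1]; cv2.imwrite('pics/s4.png',cv2.resize(S,None,fx=6,fy=6))"
```

```text
[ 0.54397005 -0.07535372  0.08931361] [ 0.45944944  1.19113403 -0.78753974]
0.93 ((0.596767783164978, -0.07142779231071472), (0.1260690540075302, 0.07946350425481796), 89.45327758789062) [ 0.5974077  -0.06641374  0.08938673]
```

View pics/s4.png

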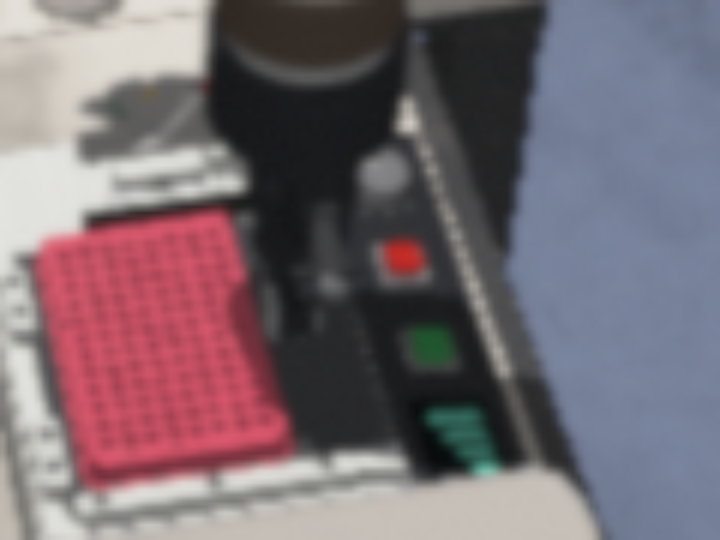

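The plate is nearly home and pushing square, with its rear edge close to the stops at (20,280). I'll creep the last few mm and watch the force.

carry_out:
  commands:
    - {"tx": -0.0015,"ty": 0,"tz": 0,"ax": 0,"ay": 0,"az": 0}
    - {"tx": -0.0025,"ty": 0,"tz": 0,"ax": 0,"ay": 0,"az": 0}
    - {"tx": -0.0035,"ty": 0,"tz": 0,"ax": 0,"ay": 0,"az": 0}
    - {"tx": -0.0035,"ty": 0,"tz": 0,"ax": 0,"ay": 0,"az": 0}

```text
time: 4.78
position: [0.5472, -0.0754, 0.0893]
tcp_rot: [0.0, 0.007, 1.0, 0.0]
contact_force: [-0.0, 0.2, -0.3]
finger_gap: -0.0001
finger_force: 0.0
```

carry_out:
  commands:
    - {"tx": -0.001,"ty": 0,"tz": 0,"ax": 0,"ay": 0,"az": 0}
    - {"tx": -0.0015,"ty": 0,"tz": 0,"ax": 0,"ay": 0,"az": 0}
    - {"tx": -0.002,"ty": 0,"tz": 0,"ax": 0,"ay": 0,"az": 0}
    - {"tx": -0.002,"ty": 0,"tz": 0,"ax": 0,"ay": 0,"az": 0}

```text
time: 5.12
position: [0.5491, -0.0754, 0.0893]
tcp_rot: [0.0, 0.007, 1.0, -0.0]
contact_force: [-0.4, -0.3, -0.3]
finger_gap: -0.0
finger_force: 0.0
```

carry_out:
  commands:
    - {"tx": -0.001,"ty": 0,"tz": 0,"ax": 0,"ay": 0,"az": 0}
    - {"tx": -0.0015,"ty": 0,"tz": 0,"ax": 0,"ay": 0,"az": 0}
    - {"tx": -0.002,"ty": 0,"tz": 0,"ax": 0,"ay": 0,"az": 0}
    - {"tx": -0.002,"ty": 0,"tz": 0,"ax": 0,"ay": 0,"az": 0}

```text
time: 5.45
position: [0.5493, -0.0755, 0.0892]
tcp_rot: [-0.002, 0.007, 1.0, -0.0]
contact_force: [-6.3, -0.0, 4.2]
finger_gap: 0.0002
finger_force: 2.8
```

```bash
python3 -c "
from h import *
plate()"
```

```text
[ 0.54929505 -0.07545774  0.08919631] [-6.33641571e+00 -2.87166711e-04  4.22938359e+00]
0.6 ((0.6020552515983582, -0.06993934512138367), (0.1350836455821991, 0.07928680628538132), 89.28640747070312) [ 0.60195518 -0.06773039  0.08949132]
```

The plate is home: 6.3 N against the stops, with its centre at x 0.602 (expected 0.602). Next I'll retreat, rise and move in front of the lever.

carry_out:
  commands:
    - {"tx": 0.01,"ty": 0,"tz": 0,"ax": 0,"ay": 0,"az": 0}
    - {"tx": 0.03,"ty": 0,"tz": 0,"ax": 0,"ay": 0,"az": 0}
    - {"tx": 0.053,"ty": 0,"tz": -0.01,"ax": 0,"ay": 0,"az": 0}
    - {"tx": 0.054,"ty": 0,"tz": -0.04,"ax": 0,"ay": 0,"az": 0}
    - {"tx": 0.054,"ty": -0.03,"tz": -0.049,"ax": 0,"ay": 0,"az": 0}
    - {"tx": 0.054,"ty": -0.065,"tz": -0.049,"ax": 0,"ay": 0,"az": 0}
    - {"tx": 0.054,"ty": -0.0985,"tz": -0.049,"ax": 0,"ay": 0,"az": 0}
    - {"tx": 0.054,"ty": -0.0985,"tz": -0.049,"ax": 0,"ay": 0,"az": 0}
    - {"tx": 0.054,"ty": -0.0985,"tz": -0.049,"ax": 0,"ay": 0,"az": 0}

```text
time: 6.3
position: [0.496, -0.1748, 0.1385]
tcp_rot: [0.001, 0.009, 1.0, -0.0]
contact_force: [0.3, 0.7, -0.1]
finger_gap: -0.0001
finger_force: 0.0
```

```bash
python3 -c "
from h import *
im=plate(); S=np.asarray(im['pixels'])[160:250,310:430,::-1]; cv2.imwrite('pics/s5.png',cv2.resize(S,None,fx=6,fy=6))"
```

```text
[ 0.49596579 -0.17481945  0.13846091] [ 0.31877164  0.70955252 -0.12978493]
0.56 ((0.6034277081489563, -0.07438383251428604), (0.13091358542442322, 0.08249658346176147), 89.28856658935547) [ 0.60224301 -0.0678266   0.08949765]
```

View pics/s5.png

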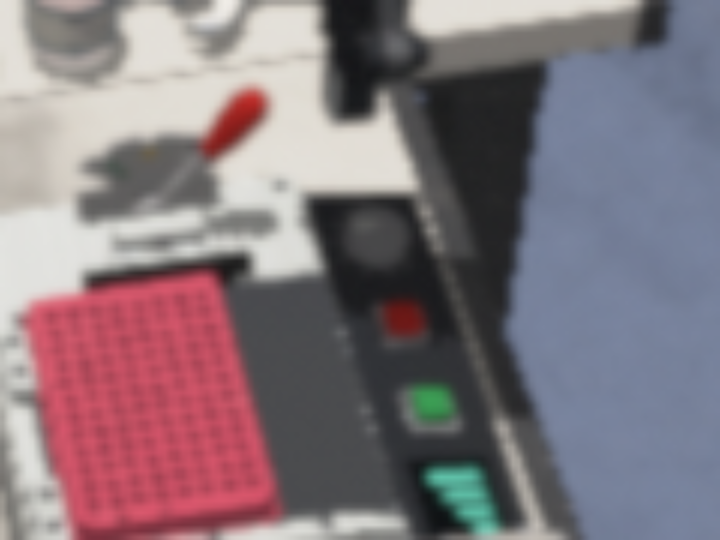

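The plate stays home. The fingertip at (350,110) is in front of the red knob at (240,120). Now I'll push the lever back.

carry_out:
  commands:
    - {"tx": -0.01,"ty": 0,"tz": 0,"ax": 0,"ay": 0,"az": 0}
    - {"tx": -0.016,"ty": 0,"tz": 0,"ax": 0,"ay": 0,"az": 0}
    - {"tx": -0.022,"ty": 0,"tz": 0,"ax": 0,"ay": 0,"az": 0}
    - {"tx": -0.028,"ty": 0,"tz": 0,"ax": 0,"ay": 0,"az": 0}
    - {"tx": -0.034,"ty": 0,"tz": 0,"ax": 0,"ay": 0,"az": 0}
    - {"tx": -0.04,"ty": 0,"tz": 0,"ax": 0,"ay": 0,"az": 0}
    - {"tx": -0.046,"ty": 0,"tz": 0,"ax": 0,"ay": 0,"az": 0}
    - {"tx": -0.052,"ty": 0,"tz": 0,"ax": 0,"ay": 0,"az": 0}
    - {"tx": -0.058,"ty": 0,"tz": 0,"ax": 0,"ay": 0,"az": 0}
    - {"tx": -0.064,"ty": 0,"tz": 0,"ax": 0,"ay": 0,"az": 0}
    - {"tx": -0.07,"ty": 0,"tz": 0,"ax": 0,"ay": 0,"az": 0}
    - {"tx": -0.076,"ty": 0,"tz": 0,"ax": 0,"ay": 0,"az": 0}
    - {"tx": -0.082,"ty": 0,"tz": 0,"ax": 0,"ay": 0,"az": 0}
    - {"tx": -0.087,"ty": 0,"tz": 0,"ax": 0,"ay": 0,"az": 0}
    - {"tx": -0.09,"ty": 0,"tz": 0,"ax": 0,"ay": 0,"az": 0}
    - {"tx": -0.092,"ty": 0,"tz": 0,"ax": 0,"ay": 0,"az": 0}
    - {"tx": -0.092,"ty": 0,"tz": 0,"ax": 0,"ay": 0,"az": 0}

```text
time: 7.82
position: [0.5888, -0.1745, 0.1384]
tcp_rot: [0.001, 0.007, 1.0, -0.0]
contact_force: [-0.0, 0.2, 0.2]
finger_gap: -0.0004
finger_force: 0.0
```

```bash
python3 -c "
from h import *
im=plate(); S=np.asarray(im['pixels'])[160:250,310:430,::-1]; cv2.imwrite('pics/s6.png',cv2.resize(S,None,fx=6,fy=6))"
```

```text
[ 0.58877141 -0.17447516  0.13835628] [-0.03171823  0.21785613  0.21946534]
0.91 ((0.601816713809967, -0.06763563305139542), (0.12476460635662079, 0.07933726906776428), 89.02691650390625) [ 0.60230868 -0.06458001  0.08938844]
```

View pics/s6.png

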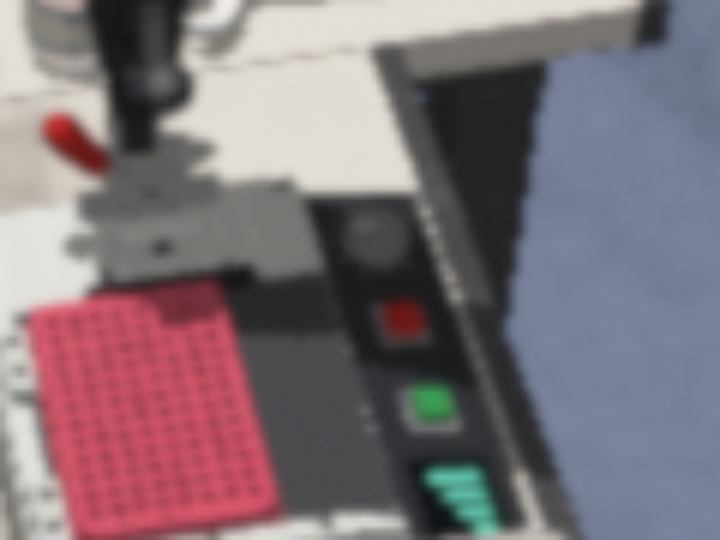

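The lever (knob at (70,140)) leans back past the fingers, which feel no force, so it has snapped to the second stop. The plate shifted left against the rail. I'll retreat and go above the green key.

carry_out:
  commands:
    - {"tx": 0.03,"ty": 0,"tz": 0,"ax": 0,"ay": 0,"az": 0}
    - {"tx": 0.07,"ty": 0,"tz": 0,"ax": 0,"ay": 0,"az": 0}
    - {"tx": 0.1064,"ty": 0,"tz": 0,"ax": 0,"ay": 0,"az": 0}
    - {"tx": 0.1064,"ty": 0.035,"tz": 0,"ax": 0,"ay": 0,"az": 0}
    - {"tx": 0.1064,"ty": 0.075,"tz": 0,"ax": 0,"ay": 0,"az": 0}
    - {"tx": 0.1064,"ty": 0.103,"tz": 0,"ax": 0,"ay": 0,"az": 0}
    - {"tx": 0.1064,"ty": 0.103,"tz": 0.03,"ax": 0,"ay": 0,"az": 0}
    - {"tx": 0.1064,"ty": 0.103,"tz": 0.05,"ax": 0,"ay": 0,"az": 0}
    - {"tx": 0.1064,"ty": 0.103,"tz": 0.05,"ax": 0,"ay": 0,"az": 0}

```text
time: 8.67
position: [0.4796, -0.0689, 0.0852]
tcp_rot: [-0.003, 0.006, 1.0, 0.0]
contact_force: [-1.9, -0.4, -0.6]
finger_gap: -0.0001
finger_force: 0.0
```

```bash
python3 -c "
from h import *
im=plate(); C=cloud(im); p=np.asarray(im['pixels']).astype(int)
m=(p[...,0]>120)&(p[...,1]<60)&(p[...,2]<70)&(C[...,2]>.1)&(abs(C[...,1]+.175)<.03); Q=C[m]; print(m.sum(),Q.mean(0))
d=Q.mean(0)-[.560+.02-.0012,-.175,.084]; print('angle',.6+np.arctan2(d[0],d[2]),np.linalg.norm(d))
"
```

```text
[ 0.47963545 -0.06885109  0.08523625] [-1.87278168 -0.36254318 -0.58605342]
0.62 ((0.6020814180374146, -0.06886272132396698), (0.12699846923351288, 0.07862961292266846), 88.89616394042969) [ 0.60319749 -0.06299481  0.08949149]
23 [ 0.6288182  -0.17026209  0.15555262]
angle 1.2100819295966998 0.0874302282118982
```

carry_out:
  commands:
    - {"tx": 0,"ty": 0,"tz": 0,"ax": 0,"ay": 0,"az": 0}
    - {"tx": 0,"ty": 0,"tz": 0.008,"ax": 0,"ay": 0,"az": 0}
    - {"tx": 0,"ty": 0,"tz": 0.014,"ax": 0,"ay": 0,"az": 0}
    - {"tx": 0,"ty": 0,"tz": 0.018,"ax": 0,"ay": 0,"az": 0}
    - {"tx": 0,"ty": 0,"tz": 0.0195,"ax": 0,"ay": 0,"az": 0}
    - {"tx": 0,"ty": 0,"tz": 0.0195,"ax": 0,"ay": 0,"az": 0}
    - {"tx": 0,"ty": 0,"tz": 0.0195,"ax": 0,"ay": 0,"az": 0}

```text
time: 9.35
position: [0.4831, -0.0703, 0.0692]
tcp_rot: [0.0, 0.007, 1.0, -0.0]
contact_force: [0.7, -0.7, 2.5]
finger_gap: -0.0
finger_force: 1.3
```

carry_out:
  commands:
    - {"tx": 0,"ty": 0,"tz": 0.001,"ax": 0,"ay": 0,"az": 0}
    - {"tx": 0,"ty": 0,"tz": 0.0015,"ax": 0,"ay": 0,"az": 0}
    - {"tx": 0,"ty": 0,"tz": 0.0015,"ax": 0,"ay": 0,"az": 0}
    - {"tx": 0,"ty": 0,"tz": 0.0015,"ax": 0,"ay": 0,"az": 0}

```text
time: 9.68
position: [0.4833, -0.0703, 0.0682]
tcp_rot: [0.001, 0.007, 1.0, -0.0]
contact_force: [0.2, -1.4, 6.6]
finger_gap: 0.0002
finger_force: 3.2
```

The reading is 6.6 N, so the key is bottomed. I'll lift away and check.

carry_out:
  commands:
    - {"tx": 0,"ty": 0,"tz": -0.02,"ax": 0,"ay": 0,"az": 0}
    - {"tx": 0,"ty": 0,"tz": -0.06,"ax": 0,"ay": 0,"az": 0}
    - {"tx": 0.03,"ty": 0,"tz": -0.1,"ax": 0,"ay": 0,"az": 0}
    - {"tx": 0.06,"ty": 0,"tz": -0.13,"ax": 0,"ay": 0,"az": 0}
    - {"tx": 0.06,"ty": 0,"tz": -0.15,"ax": 0,"ay": 0,"az": 0}
    - {"tx": 0.06,"ty": 0,"tz": -0.15,"ax": 0,"ay": 0,"az": 0}
    - {"tx": 0.06,"ty": 0,"tz": -0.15,"ax": 0,"ay": 0,"az": 0}

```text
time: 10.27
position: [0.423, -0.0691, 0.2188]
tcp_rot: [0.002, 0.007, 1.0, -0.0]
contact_force: [-0.1, -1.0, -1.3]
finger_gap: 0.0004
finger_force: 0.0
```

```bash
python3 -c "
from h import *
im=plate(); S=np.asarray(im['pixels'])[160:260,290:410,::-1]; cv2.imwrite('pics/s7.png',cv2.resize(S,None,fx=6,fy=6))"
```

```text
[ 0.42298191 -0.06909633  0.21880581] [-0.09842265 -0.95331707 -1.32451362]
0.91 ((0.6036925315856934, -0.06890900433063507), (0.1263095885515213, 0.08233722299337387), 89.08992004394531) [ 0.60251015 -0.0652067   0.08955371]
```

View pics/s7.png

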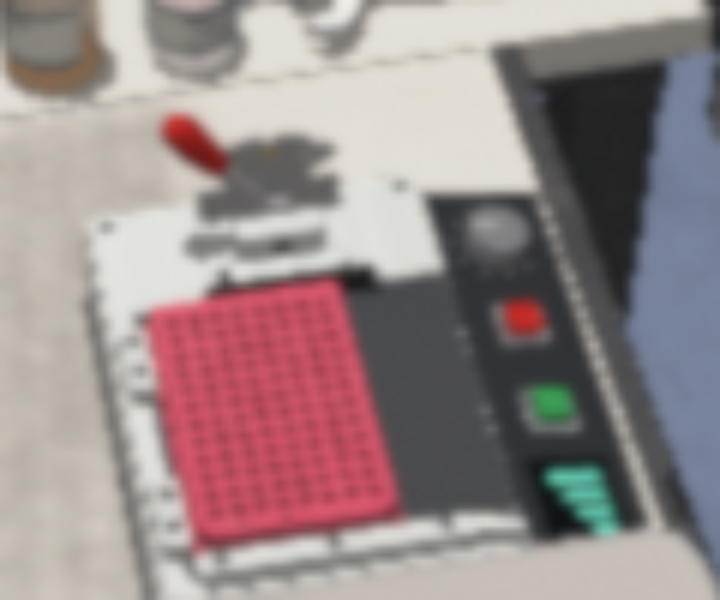

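The plate (275,410) is home and clamped, the lever (195,145) leans back, and both keys (523,318) and (550,402) are up. The robot is clear.

```bash
python3 -c "
from h import *
print(r.job_done())"
```

```text
the job is handed in; nothing more can be done
None
```

I pushed the plate home, locked the lever at its second stop, pressed the green key, and handed the job in at about 10 s on the robot's clock; the hand-in returned no verdict.

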